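Set the drum prop to length and cam it shut

TASK

The telescopic prop that tilts the wine drum has to be set: take hold of its round black head, draw the sliding leg up until the yellow index plate is level with the red marker plate, and while holding it there slide the red cam lever round the collar until it is fully closed. The leg sinks if it is let go and the cam is not to be trusted yet, so finish still holding the head with the leg at the mark. Do not close the cam before the leg is at its mark, do not shift the red marker, and leave the bottle, tumbler and bung where they stand.

Things in the scene. Friction and masses are not known exactly. Their poses are not given: they have to be found in the camera images.
- prop: Fixed prop stand. Origin: centre of the underside of its grey 150 x 150 x 10 mm base, on the leg's vertical axis. An aluminium sleeve (38 mm diameter) ends in a dark collar, 52 mm diameter, its top 112 mm above the work surface. Its own +x axis points to the side where the yellow index plate sticks out; z up.
- head: Round black rubber head with orange bands on the sliding leg, 36 mm diameter, 40 mm tall, axis upright. Origin at its centre, 142 mm above the work surface with the leg fully in (10 mm gap to the collar). It swivels freely on the leg, so a gripper holding it may turn about the leg's axis. The leg (0.45 kg with head) slides vertically 0 to 50 mm, starts fully in and sinks when let go.
- index (a point): Middle of the outer end of the yellow index plate (5 mm thick, 20 mm wide), fixed to the sliding leg and sticking out through the sleeve's slot, 58 mm from the leg's axis. It rises with the leg, 40 mm above the work surface with the leg fully in.
- marker_tip (a point): Middle of the end of the red marker plate (5 mm thick), beside the yellow plate on the steel scale rail; 14 to 34 mm higher than the index with the leg fully in. Index and marker are level when these two points have the same height. The marker is held by stiff friction (6 N).
- paddle (a point): Centre of the cam lever's upright red paddle: 25 to 55 mm from the leg's axis, 8 mm thick, 102 to 180 mm above the work surface whatever the leg does. The lever's flat arm below tops out at 106 mm. The lever turns about the leg's axis, so a finger beside the head can push the paddle round as the gripper turns.
- cam_lever (a joint): Angle of the cam lever about the leg's vertical axis: 0 is fully open, 1.0 rad fully closed against its stop, growing anticlockwise seen from above. The paddle's direction from the axis is at 1.5 rad plus this value, anticlockwise from the prop's own +x axis. It stays where it is left; turning it takes about 0.06 N m (2 N at the paddle).
- bottle: Bystander: green glass wine bottle with a cork, 74 mm diameter, 290 mm tall; origin at the centre of its underside.
- tumbler: Bystander: white cup, 68 mm diameter, 90 mm tall; origin at the centre of its underside.
- bung: Bystander: tapered cork bung, 56 mm diameter, 40 mm tall; origin at the centre of its underside.
Mind the look-alikes: they are no part of the job. What is meant by the prop is not purple, and is the smaller of those in its own colour.

How it is judged (in metres and radians):
On the way:
1. the fingers hold the head with the index within 4 mm of the marker's height while the cam lever is still open (below 0.4 rad) (contact force between the fingers and head above 1 N and value of joint cam_lever below 0.4 rad and z of index in the frame of marker_tip between -0.004 and 0.004 m), for 0.2 s.
At the end, for the whole second after the job is handed in: The fingers still hold the head (over 1 N), at rest, the index within 4 mm of the marker's height, and the cam lever closed to at least 0.92 of its 1.0 rad (contact force between the fingers and head above 1 N and value of joint cam_lever above 0.92 rad and z of index in the frame of marker_tip between -0.004 and 0.004 m and linear speed of head below 0.01 m/s); the arm keeps its last pose, push and grip.
It fails at once if the cam lever was past half closed (0.5 rad) while the index was more than 8 mm off the marker's height (value of joint cam_lever above 0.5 rad and (z of index in the frame of marker_tip above 0.008 m or z of index in the frame of marker_tip below -0.008 m)).
It fails at once if the red marker was shifted by more than 3 mm (distance of marker_tip from where it was at the start of the episode above 0.003 m).
It fails at once if a bystander was moved by more than 30 mm (distance of any of bottle, tumbler, bung from where it was at the start of the episode above 0.03 m).
It fails at once if a bystander was tipped (angle between any of bottle, tumbler, bung's own z axis and vertical above 0.5 rad).
It also fails if it takes over 48 s, if anything falls off the work surface, if the arm or the gripper's body presses on something with over 40 N, if the wrist force passes 120 N, or if a joint passes its speed limit or range.

ROBOT

A 6-joint arm with a two-finger parallel gripper is mounted at the origin on the work surface. World frame = base frame: x ahead of the robot, y to its left, z up, the work surface at z = 0. Lengths are in mm, angles in rad, forces in N, time in s.
With the tool pointing down it reaches from about 350 to 775 mm from the base axis. Payload 7.3 kg.
Tool frame: the origin (TCP) lies on the centre line of the jaws, within the pads' length; the fingertips stand 17 mm ahead of it and the grasp point (between the pads) lies 2 mm behind it; z points along the fingers, y is the line along which they close (so a half turn about z gives the same grasp; the last joint's range is limited). The gripper opens to 92 mm and grips with 3 to 60 N. Pads are 19 mm wide; open, the fingers measure 130 mm over their backs; the gripper's body (75 mm by 190 mm) begins 47 mm behind the grasp point.
Start: joints at [-1.317, 0.342, 1.524, -0, 1.275, -0.146], TCP at [204.371, -483.607, 243.741] pointing down, gripper open.
Joint ranges: [-2.53, 2.53], [-0.77, 2.02], [0.04, 2.7], [-1, 4.14], [0.28, 2.66], [-3.11, 3.11]. Speed limits (rad/s): [2.57, 2.57, 3.14, 3.14, 3.14, 3.14].

INTERFACE

Orientations are given as [roll, pitch, yaw] about the fixed x, y, z axes, in that order (R = Rz(yaw) Ry(pitch) Rx(roll)).
In Python, from plant import bot gives the robot as it stands. The module is installed in compiled form; this text tells all that it offers.
- The arm moves only by the shell command python3 -m pendant 'ROWS'. ROWS is JSON, a list of rows, each a list of 3 entries, a list of its own where there are three numbers: the shift along the world's x, y, z as a fraction of full scale, then the turn, a rotation vector about the world's x, y, z as a fraction of full scale, then the opening, from -1 (shut) to 1 (fully open), so that 0 is half open. In form: [[[tx, ty, tz], [rx, ry, rz], claw], ...]. A call has exactly 10 rows; each row shifts and turns the commanded pose from where the row before left it; what a row does not reach is not made up. Full scale, the value 1, is 30 mm for a shift and 0.12 rad for a turn. A row lasts 1/12 s, in which the tool goes at most 41.7 mm and 7.16 degrees, less where a joint would pass 70% of its speed; a pose out of reach is approached as far as the arm can. A call with a number of a shift or a turn outside -1 to 1 is refused whole. A call with a gripper value outside its range is refused whole. The fingers move at their own pace and stop on an object; the grip force is fixed at half the most. Time passes only in rows, so rows that do not move let the fingers close, or fill a call up. It gives the time, the measured TCP pose, the force, the opening and the grip force at its end, in the units of the state.
- bot.get_obs(): the state, without advancing time (a new reading comes with each control period).
- bot.capture(name): name is "scene" or "side" or "wrist"; returns the picture (384x512x3 uint8, blue, green, red); there is no depth.
- bot.camera_params(name): a dict with "fovy" (degrees; the focal length in pixels is half the picture's height over the tangent of half this angle, whatever the lens; pixels are square), "cx", "cy" (the principal point, pixels), "camera_from_world" (4x4, takes a point from world to camera coordinates). Camera axes: x right, y down, z forward; pixel columns grow to the right and rows downward; lengths in mm; the calibration is good to about 2 mm. A picture is of the moment at which its call begins: read the wrist's pose just before it. camera_params takes no time and is no camera call; for the wrist camera it gives the pose at the moment of the call.
- bot.close_job(): hands the job in; it is judged then, once.
The state is a dict: "time": time; "joint_positions": joint angles; "dq": joint speeds; "tau": joint torques, N m; "tool_pos": TCP position; "tcp_rot": TCP orientation; "contact_force": force on the tool from outside, world axes, zero at the start; "moment": the same for the moment, N m; "grip_width": finger opening in mm; "finger_force": force on a finger pad.
Only numpy, scipy, OpenCV 4.12 (cv2) and the standard library are available. Lean on these libraries where they do the work, as an engineer would, in place of code of your own. Each camera call takes 0.05 s, during which the arm holds its last target. There are 200 camera calls.

## Working session

There is one attempt and no reset: what is moved stays moved. The work goes in short steps, Python scripts to look and compute and a shell command to move; the robot and the scene stay as the last step left them, time stands still between calls to the robot, and variables do not carry over. Pictures are saved under pics/ and viewed, at most 10 in all, crops included, and the job is handed in when it is done.

```bash
mkdir -p pics
python3 - <<'E'
from plant import bot
import cv2
for n in("scene","side"):
    cv2.imwrite(f"pics/{n}0.png",bot.capture(n)); p=bot.camera_params(n); print(n,p)
print(bot.get_obs())
E
```

```text
scene {'fovy': 44.53087854870782, 'cx': 251.35485698017956, 'cy': 196.4204285785482, 'camera_from_world': array([[ 8.48349580e-01,  5.29211863e-01,  1.54205855e-02,
        -4.43513896e+02],
       [ 3.87053481e-01, -6.00064036e-01, -7.00080535e-01,
        -1.23384487e+02],
       [-3.61237585e-01,  5.99881619e-01, -7.13897367e-01,
         1.69682434e+03],
       [ 0.00000000e+00,  0.00000000e+00,  0.00000000e+00,
         1.00000000e+00]])}
side {'fovy': 42.17029161113075, 'cx': 260.10043241292925, 'cy': 195.92798916417303, 'camera_from_world': array([[-9.11292935e-01, -4.11603210e-01, -1.13129911e-02,
         4.44408267e+02],
       [-2.21844620e-01,  5.13941246e-01, -8.28643084e-01,
         2.10853280e+02],
       [ 3.46886366e-01, -7.52626862e-01, -5.59662984e-01,
         1.43828786e+03],
       [ 0.00000000e+00,  0.00000000e+00,  0.00000000e+00,
         1.00000000e+00]])}
{'time': 0.1, 'joint_positions': array([-1.31698371e+00,  3.42651332e-01,  1.52491818e+00, -2.96261935e-05,
        1.27538892e+00, -1.46016939e-01]), 'dq': array([ 0.00019283, -0.00018314, -0.00379998,  0.00102391,  0.0013257 ,
       -0.00183378]), 'tau': array([ 1.61874119e-03, -4.32005847e+01, -2.44693279e+01,  7.20303459e-02,
        5.26095985e-02, -5.39410462e-05]), 'tool_pos': array([ 204.28112191, -483.26061097,  243.11648719]), 'tcp_rot': array([-3.14023729e+00, -1.70688577e-04,  3.99838081e-01]), 'contact_force': array([ 0.10887219, -0.44208238, -0.40955866]), 'moment': array([-0.06982695,  0.01311435, -0.04401912]), 'finger_force': 0.0, 'grip_width': 92.02596213287221}
```

View pics/scene0.png

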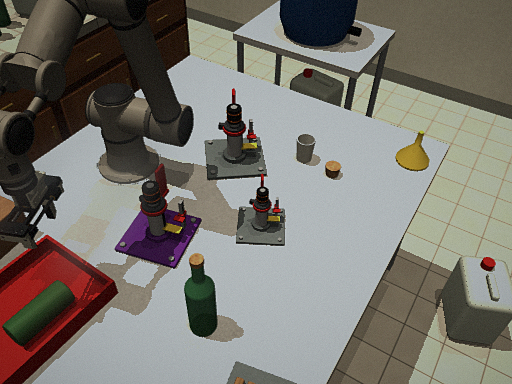

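View pics/side0.png

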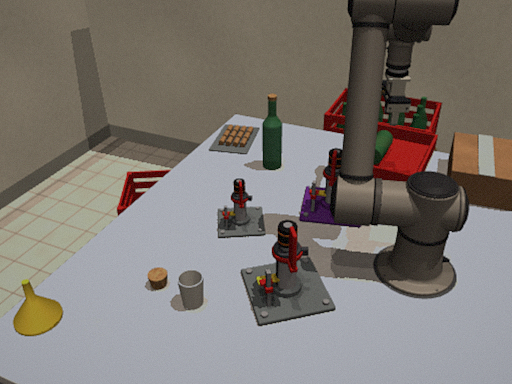

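There are three props: purple at scene (158,235), large grey at scene (235,150) / side (287,285), and small grey at scene (262,220) / side (240,215). The target should be the small grey one, since it isn't purple and is the smaller of the two greys. I'll confirm with an enlarged crop and measure its base corners.

```bash
cat > h.py <<'E'
import numpy as np, cv2
from plant import bot
def ray(n,u,v,p=None):
    p=p or bot.camera_params(n); f=192/np.tan(np.radians(p["fovy"]/2)); T=p["camera_from_world"]
    R=T[:3,:3]; return -R.T@T[:3,3], R.T@np.array([(u-p["cx"])/f,(v-p["cy"])/f,1])
def onz(n,u,v,z,p=None):
    o,d=ray(n,u,v,p); return o+d*(z-o[2])/d[2]
def proj(n,X,p=None):
    p=p or bot.camera_params(n); f=192/np.tan(np.radians(p["fovy"]/2)); T=p["camera_from_world"]
    c=T[:3,:3]@np.asarray(X,float)+T[:3,3]; return np.array([p["cx"]+f*c[0]/c[2],p["cy"]+f*c[1]/c[2]])
def two(r1,r2):
    A=np.stack([r1[1],-r2[1]],1); s=np.linalg.lstsq(A,r2[0]-r1[0],rcond=None)[0]
    a,b=r1[0]+r1[1]*s[0],r2[0]+r2[1]*s[1]; return (a+b)/2,np.linalg.norm(a-b)
E
python3 - <<'E'
import cv2,numpy as np
a=cv2.imread("pics/scene0.png")[160:255,225:300]; b=cv2.imread("pics/side0.png")[170:245,205:280]
a=cv2.resize(a,None,fx=5,fy=5,interpolation=cv2.INTER_CUBIC);b=cv2.resize(b,None,fx=5,fy=5,interpolation=cv2.INTER_CUBIC)
c=np.zeros((475,750,3),np.uint8);c[:,:375]=a;c[:375,375:]=b
cv2.imwrite("pics/crop0.png",c)
E
```

```text
(no output)
```

View pics/crop0.png

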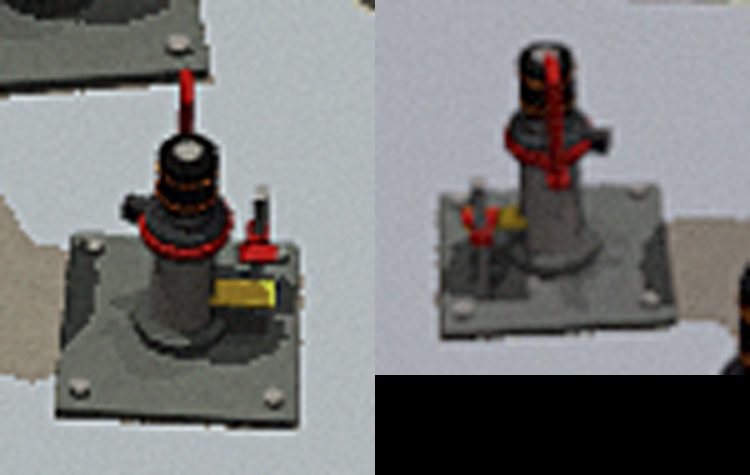

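The crop shows the small grey prop: head top at scene (262.6,190) / side (239,181), yellow plate tip at scene (280,218.6), red marker near scene (277,211) / side (226,216), and paddle behind the head at scene (262,179).

Run:
```python
from h import *
np.set_printoptions(precision=1,suppress=True)
print("headtop",onz("scene",262.6,190,162),onz("side",239,181,162),two(ray("scene",262.6,190),ray("side",239,181)))
for uv in((236.5,241.5),(284.4,243),(284.4,209),(239.5,207.5)): print("corner",onz("scene",*uv,10))
for uv in((293,205),(337,202),(339.5,234.5),(293,235)): print("corner side",onz("side",uv[0]-0,uv[1],10))
for uv in((205+13,209),(205+57,207),(205+60,233.5),(205+13,236)): print("corner side",onz("side",*uv,10))
print("idx",onz("scene",280,218.6,42.5))
print("mark",two(ray("scene",277,210.6),ray("side",226,216.4)))
print("paddle top",onz("scene",262.3,174.5,180))
```

```text
headtop [560.  -2. 162.] [556.6   1.4 162. ] (array([558.5,  -0.7, 160.2]), np.float64(1.4103205990324694))
corner [ 533.4 -103.2   10. ]
corner [659.8 -29.   10. ]
corner [590.6  95.1  10. ]
corner [463.6  21.3  10. ]
corner side [ 431.5 -147.8   10. ]
corner side [ 299.8 -224.3   10. ]
corner side [240.1 -55.7  10. ]
corner side [372.5   4.6  10. ]
corner side [654.9 -25.7  10. ]
corner side [523.5 -95.2  10. ]
corner side [455.9  32.6  10. ]
corner side [585.7 102.7  10. ]
idx [611.9  24.4  42.5]
mark (array([587.5,  44.8,  46.4]), np.float64(3.1040473560193806))
paddle top [534.3  37.9 180. ]
```

Run:
```python
from h import *
np.set_printoptions(precision=1,suppress=True)
for n,uv,z in(("bottle",(203,327),0),("purple",(158,238),10),("big",(236,157),10),("bigpaddletop",(234,90),230),("bung",(333,176),0),("tumbler",(305,160),0)): print(n,onz("scene",*uv,z))
print("rail top",two(ray("scene",277.4,197.5),ray("side",225.6,206.5)))
```

```text
bottle [ 613.1 -387.     0. ]
purple [ 323.  -221.7   10. ]
big [315.6 226.   10. ]
bigpaddletop [257.1 305.7 230. ]
bung [653.9 336.8   0. ]
tumbler [530.6 359.4   0. ]
rail top (array([580.7,  54.7,  93.2]), np.float64(2.416290167956331))
```

```bash
python3 -m pendant '[[[0,0,1],[0,0,-1],1],[[0,0,1],[0,0,-1],1],[[0.2,0.5,1],[0,0,-1],1],[[0.7,1,0.4],[0,0,-1],1],[[0.8,1,0],[0,0,-1],1],[[0.8,1,0],[0,0,-1],1],[[0.8,1,0],[0,0,-0.4],1],[[0.8,1,0],[0,0,0],1],[[0.8,1,0],[0,0,0],1],[[0.8,1,0],[0,0,0],1]]'
```

```text
time: 0.93
tool_pos: [374.2, -259.3, 345.6]
tcp_rot: [-3.142, 0.0, -0.359]
contact_force: [1.1, -0.3, -0.4]
grip_width: 91.9
finger_force: 0.0
```

```bash
python3 -m pendant '[[[0.68,0.95,0],[0,0,0],1],[[0.68,0.95,0],[0,0,0],1],[[0.68,0.95,0],[0,0,0],1],[[0.68,0.95,0],[0,0,0],1],[[0.68,0.95,0],[0,0,0],1],[[0.68,0.95,0],[0,0,0],1],[[0.68,0.95,0],[0,0,0],1],[[0.68,0.95,0],[0,0,0],1],[[0.68,0.95,0],[0,0,0],1],[[0,0,0],[0,0,0],1]]'
python3 - <<'E'
from h import *
p=bot.camera_params("wrist"); print(p["fovy"],p["camera_from_world"],p["cx"],p["cy"])
im=bot.capture("wrist"); cv2.imwrite("pics/w1.png",im)
print(proj("wrist",[559,-1,162],p),bot.get_obs()["tool_pos"])
E
```

```text
time: 1.77
tool_pos: [559.3, 0.3, 344.4]
tcp_rot: [-3.14, 0.001, -0.354]
contact_force: [-0.0, -0.5, -1.1]
grip_width: 91.3
finger_force: 0.0
59.10423958825722 [[-3.46833218e-01 -9.37926353e-01 -9.35639148e-04  1.94292981e+02]
 [-9.02165716e-01  3.33336226e-01  2.73832031e-01  4.42215546e+02]
 [-2.56522395e-01  9.58181460e-02 -9.61777076e-01  6.30740691e+02]
 [ 0.00000000e+00  0.00000000e+00  0.00000000e+00  1.00000000e+00]] 251.5325549019438 186.942890525464
[252.75817342 168.48283232] [558.06215327  -1.93924356 344.49327909]
```

View pics/w1.png

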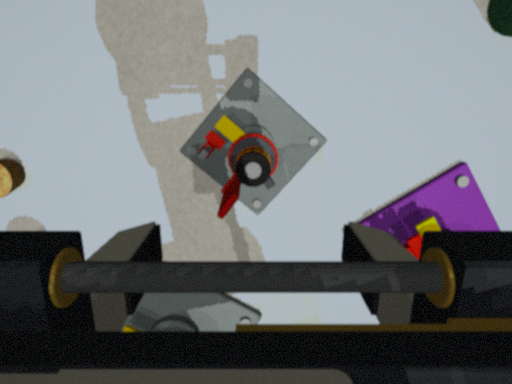

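The wrist view shows the head top at (253,168), where predicted. The base corners are at (248,68), (326,141), (258,214) and (180,150), and the paddle runs to (222,215). The left finger is about 0.9 rad short of the paddle, which is good. I'll descend now and measure the marker from the pictures in hand.

Run:
```python
from h import *
np.set_printoptions(precision=1,suppress=True)
c=[onz("wrist",*uv,10) for uv in((248,68),(326,141),(258,214),(180,150))]
print(np.array(c),np.mean(c,0))
e=c[0]-c[1]; f=c[3]-c[2]; print(np.arctan2(e[1],e[0]),np.arctan2(f[1],f[0]))
a=cv2.imread("pics/w1.png")[110:170,185:265]
b=cv2.imread("pics/side0.png")[195:245,205:265]
s=cv2.imread("pics/scene0.png")[190:230,255:295]
o=np.zeros((600,800,3),np.uint8)
o[:300,:400]=cv2.resize(a,(400,300),interpolation=cv2.INTER_CUBIC)
o[:333,400:800]=cv2.resize(b,(400,333),interpolation=cv2.INTER_CUBIC)
o[300:600,:300]=cv2.resize(s,(300,300),interpolation=cv2.INTER_CUBIC)
cv2.imwrite("pics/c2.png",o)
```

```text
[[ 655.3  -33.6   10. ]
 [ 526.3 -102.5   10. ]
 [ 456.9   24.6   10. ]
 [ 585.9   95.2   10. ]] [556.1  -4.1  10. ]
0.4904707251664376 0.5002239112532384
```

View pics/c2.png

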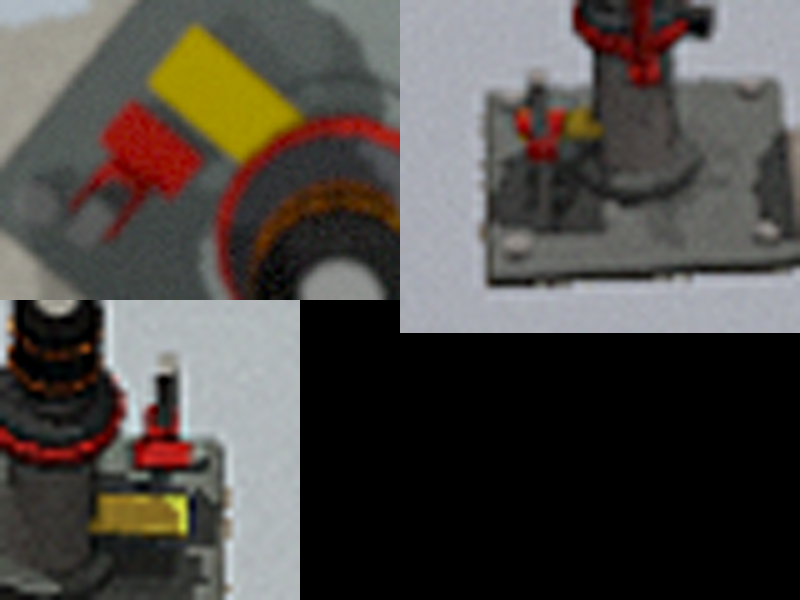

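Zoomed crops: the yellow plate's outer end is at wrist (219.4,121). The red plate's edge facing yellow is at wrist (219,136) and scene (276.6,212), and the yellow end is at scene (280,218).

```bash
python3 - <<'E'
from h import *
np.set_printoptions(precision=1,suppress=True)
# scene: index top face outer end mid; marker near top edge mid
print("idx",two(ray("wrist",219.4,121),ray("scene",279.8,218.4)))
for v in(211,211.5,212): print("mark",v,two(ray("wrist",219,136),ray("scene",276.6,v)))
print("mark w/side",two(ray("wrist",219,136),ray("side",226.3,217)))
print(onz("wrist",219.4,121,42.5),onz("wrist",253,168,162))
E
python3 -m pendant '[[[0,0,-1],[0,0,0],1],[[0,0,-1],[0,0,0],1],[[0,0,-1],[0,0,0],1],[[-0.03,-0.04,-0.9],[0,0,0],1],[[0,0,-0.9],[0,0,0],1],[[0,0,-0.5],[0,0,0],1],[[0,0,-0.3],[0,0,0],1],[[0,0,-0.3],[0,0,0],1],[[0,0,0],[0,0,0],1],[[0,0,0],[0,0,0],1]]'
```

```text
idx (array([607.9,  25.4,  40.4]), np.float64(5.10199806227551))
mark 211 (array([592.1,  30.4,  60.8]), np.float64(5.458252196832736))
mark 211.5 (array([591.9,  30.8,  58. ]), np.float64(5.634625026397245))
mark 212 (array([591.7,  31.2,  55.3]), np.float64(5.8115443462283185))
mark w/side (array([589. ,  33.5,  36.1]), np.float64(3.745472713456876))
[605.7  24.   42.5] [558.   -3.9 162. ]
time: 2.65
tool_pos: [556.5, -6.1, 169.2]
tcp_rot: [3.142, -0.001, -0.359]
contact_force: [0.2, 0.2, -0.5]
grip_width: 91.5
finger_force: 0.0
```

Run:
```python
from h import *
np.set_printoptions(precision=1,suppress=True)
p=bot.camera_params("wrist");T=p["camera_from_world"];print(-T[:3,:3].T@T[:3,3],bot.get_obs()["tool_pos"])
im=bot.capture("wrist"); np.save("w2T.npy",T); cv2.imwrite("pics/w2.png",im); print(proj("wrist",[558,-2,162],p))
```

```text
[625.  -31.9 310.7] [556.5  -6.1 169.2]
[242.  249.5]
```

View pics/w2.png

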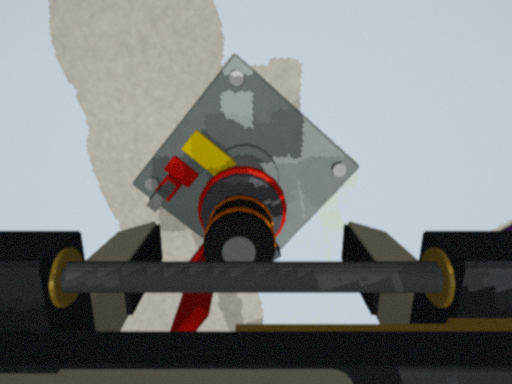

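Run:
```python
from h import *
np.set_printoptions(precision=1,suppress=True)
print(onz("wrist",238,249,162),bot.get_obs()["tool_pos"])
a=cv2.imread("pics/w2.png")
h=cv2.cvtColor(a,cv2.COLOR_BGR2HSV)
y=cv2.inRange(h,(22,150,80),(35,255,255)); y[:100]=0;y[190:]=0
r=cv2.inRange(h,(0,150,80),(6,255,255))|cv2.inRange(h,(172,150,80),(180,255,255)); r[:150]=0; r[205:]=0; r[:,199:]=0
for m in(y,r):
    m=cv2.morphologyEx(m,cv2.MORPH_OPEN,np.ones((7,7)))
    c=max(cv2.findContours(m,0,2)[0],key=cv2.contourArea); print(cv2.boxPoints(cv2.minAreaRect(c)))
```

```text
[559.   -0.2 162. ] [556.8  -6.  169.7]
[[180.4 148.5]
 [196.3 129.1]
 [235.3 161. ]
 [219.4 180.4]]
[[167. 158.]
 [195. 158.]
 [195. 184.]
 [167. 184.]]
```

```bash
python3 -m pendant '[[[0.07,0.2,0],[0,0,0],1],[[0,0,-0.3],[0,0,0],1],[[0,0,-0.3],[0,0,0],1],[[0,0,-0.3],[0,0,0],1],[[0,0,-0.15],[0,0,0],1],[[0,0,0],[0,0,0],1],[[0,0,0],[0,0,0],1],[[0,0,0],[0,0,0],1],[[0,0,0],[0,0,0],1],[[0,0,0],[0,0,0],1]]'
python3 - <<'E'
from h import *
np.set_printoptions(precision=1,suppress=True)
a=cv2.imread("pics/w2.png")[120:200,140:240]
b=cv2.imread("pics/side0.png")[205:225,215:240]
o=np.zeros((600,800,3),np.uint8)
o[:400,:500]=cv2.resize(a,(500,400),interpolation=cv2.INTER_CUBIC)
o[:240,500:800]=cv2.resize(b,(300,240),interpolation=cv2.INTER_CUBIC)
im=bot.capture("wrist");cv2.imwrite("pics/w3.png",im);np.save("w3T.npy",bot.camera_params("wrist")["camera_from_world"])
o[400:,:267]=cv2.resize(im,(267,200))
cv2.imwrite("pics/c3.png",o); print(bot.get_obs()["tool_pos"])
E
```

```text
time: 3.53
tool_pos: [558.6, 0.2, 137.6]
tcp_rot: [-3.142, -0.001, -0.359]
contact_force: [0.8, 0.3, 0.6]
grip_width: 92.0
finger_force: 0.0
[558.6   0.2 137.6]
```

View pics/c3.png

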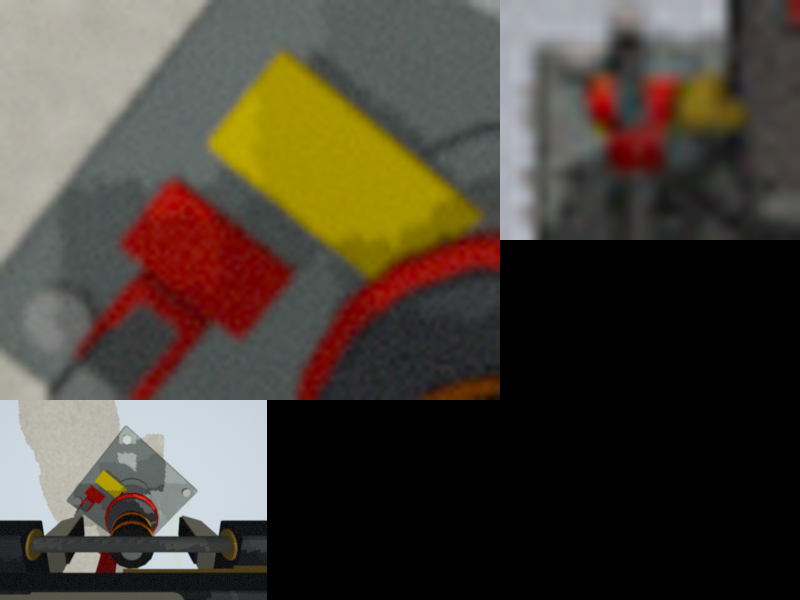

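The near edge of the red plate in w2 has its midpoint at (186.7,164.8) and its top-face centre at (181.4,171.3). The yellow outer end is at (189.3,139.3). The small view shows the head centred between the jaws, with the paddle just ahead of the left finger.

```bash
python3 - <<'E'
from h import *
np.set_printoptions(precision=1,suppress=True)
p=bot.camera_params("wrist"); p2=dict(p,camera_from_world=np.load("w2T.npy"))
p1=dict(p,camera_from_world=np.array([[-3.46833218e-01,-9.37926353e-01,-9.35639148e-04,1.94292981e+02],[-9.02165716e-01,3.33336226e-01,2.73832031e-01,4.42215546e+02],[-2.56522395e-01,9.58181460e-02,-9.61777076e-01,6.30740691e+02],[0,0,0,1]]))
for n,a,b,s in(("idx",(219.4,121),(189.3,139.3),(279.8,218.4)),("mk edge",(219,136),(186.7,164.8),(276.6,211.2)),("mk cen",(215.8,139.8),(181.4,171.3),(276.6,210))):
    print(n,"w12",two(ray("w",*a,p1),ray("w",*b,p2)),"w2s",two(ray("w",*b,p2),ray("scene",*s)))
R=proj("scene",[608,24,42.5]),proj("scene",[606,25,42.5]);print(R)
# angle-based scale: edge lengths at heights
def L(u,v,z): return np.linalg.norm(onz("w",*u,z,p2)-onz("w",*v,z,p2))
print("yellow width",L((196.6,130),(182,148.6),42.5)); 
for z in(57,66,76): print(z,"marker",L((175,155.6),(198.4,174),z),L((198.4,174),(188,187.6),z),onz("w",186.7,164.8,z,p2))
E
python3 -m pendant '[[[0,0,0],[0,0,0],-1],[[0,0,0],[0,0,0],-1],[[0,0,0],[0,0,0],-1],[[0,0,0],[0,0,0],-1],[[0,0,0],[0,0,0],-1],[[0,0,0],[0,0,0],-1],[[0,0,0],[0,0,0],-1],[[0,0,0],[0,0,0],-1],[[0,0,0],[0,0,0],-1],[[0,0,0],[0,0,0],-1]]'
```

```text
idx w12 (array([607.6,  27. ,  41.2]), np.float64(0.8313843456613956)) w2s (array([608.5,  28.2,  37.8]), np.float64(1.624725080737103))
mk edge w12 (array([591.6,  32.2,  59.9]), np.float64(1.2353795117008943)) w2s (array([592.5,  33.6,  56.8]), np.float64(1.7641816672194193))
mk cen w12 (array([588.7,  37.5,  61.8]), np.float64(1.154375284026061)) w2s (array([588.9,  40.2,  54.2]), np.float64(1.7743005302542458))
(array([278.8, 218.2]), array([278.4, 217.7]))
yellow width 19.166405855770947
57 marker 22.34977845455377 13.849197320448383 [591.8  33.2  57. ]
66 marker 21.55692549209903 13.357900409140525 [593.   30.9  66. ]
76 marker 20.675977756038225 12.81201495213173 [594.3  28.3  76. ]
time: 4.42
tool_pos: [558.3, 0.0, 137.2]
tcp_rot: [3.141, 0.0, -0.359]
contact_force: [-0.7, -1.2, 1.1]
grip_width: 35.4
finger_force: 30.0
```

Gripped (35.4 mm, 30 N). The marker is about 19 mm above the index, so I'll lift that much and look.

```bash
python3 -m pendant '[[[0,0,0.1],[0,0,0],-1],[[0,0,0.1],[0,0,0],-1],[[0,0,0.1],[0,0,0],-1],[[0,0,0.1],[0,0,0],-1],[[0,0,0.1],[0,0,0],-1],[[0,0,0.1],[0,0,0],-1],[[0,0,0.05],[0,0,0],-1],[[0,0,0],[0,0,0],-1],[[0,0,0],[0,0,0],-1],[[0,0,0],[0,0,0],-1]]'
python3 - <<'E'
from h import *
np.save("w4T.npy",bot.camera_params("wrist")["camera_from_world"])
ims={n:bot.capture(n) for n in("wrist","scene","side")}
for n in ims: cv2.imwrite(f"pics/{n}4.png",ims[n])
p=lambda n:proj(n,[600,28,60])
o=np.zeros((600,800,3),np.uint8)
for n,x,y,w,h,k,X,Y in(("wrist",0,0,100,80,5,0,0),("scene",0,0,37,40,7.5,500,0),("side",0,0,40,25,12,0,300)):
    u,v=np.round(p(n)).astype(int); x,y=u-w//2,v-h//2
    if n=="wrist": y-=10
    c=cv2.resize(ims[n][y:y+h,x:x+w],None,fx=k,fy=k,interpolation=cv2.INTER_CUBIC)
    c=c[:600-Y,:800-X]; 
    if n=="side": Y=300 if c.shape[0]<=300 else 600-c.shape[0]
    o[Y:Y+c.shape[0],X:X+c.shape[1]]=c; print(n,x,y,k,X,Y)
cv2.imwrite("pics/c4.png",o); print(bot.get_obs()["tool_pos"])
E
```

```text
time: 5.25
tool_pos: [558.3, 0.1, 156.8]
tcp_rot: [3.141, -0.0, -0.359]
contact_force: [-0.2, -4.4, -3.5]
grip_width: 35.6
finger_force: 30.0
wrist 144 105 5 0 0
scene 260 193 7.5 500 0
side 204 197 12 0 300
[5.58268585e+02 8.82709445e-02 1.56676008e+02]
```

View pics/c4.png

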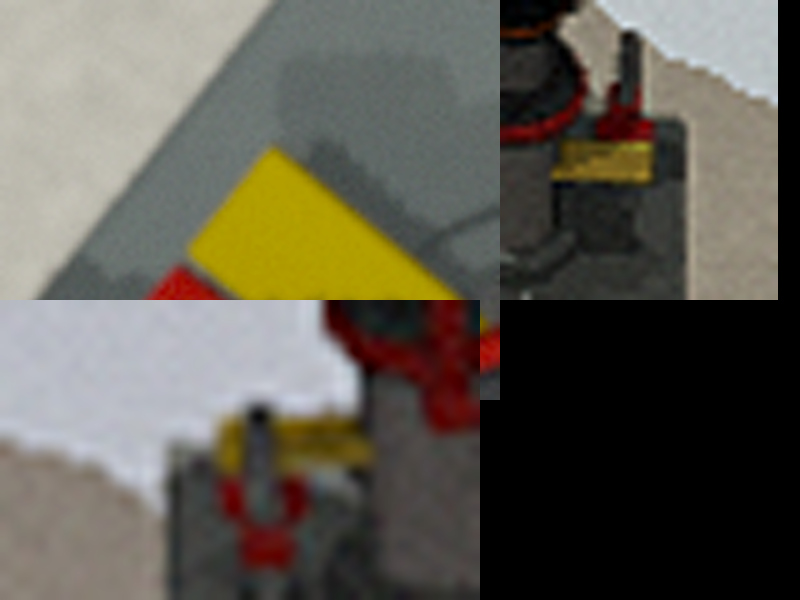

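Run:
```python
from h import *
np.set_printoptions(precision=1,suppress=True)
p=bot.camera_params("wrist"); p2=dict(p,camera_from_world=np.load("w2T.npy")); p4=dict(p,camera_from_world=np.load("w4T.npy"))
print("cen",two(ray("w",181.4,171.3,p2),ray("side",226.2,212.5)),"edge",two(ray("w",186.7,164.8,p2),ray("side",226.2,211.3)))
im=cv2.imread("pics/wrist4.png");h=cv2.cvtColor(im,cv2.COLOR_BGR2HSV)
y=cv2.inRange(h,(22,150,80),(35,255,255)); y[:100]=0;y[190:]=0
y=cv2.morphologyEx(y,cv2.MORPH_OPEN,np.ones((5,5)));c=max(cv2.findContours(y,0,2)[0],key=cv2.contourArea);print(cv2.boxPoints(cv2.minAreaRect(c)))
# yellow end mid, current
e=(144+232/5,105+197/5); 
print("idx now: onz 61.5",onz("w",*e,61.5,p4))
for n in("scene","side"): print(n,"pred of yellow end top mid z61.5",proj(n,[608,26,61.5]),"marker edge at 61.5",proj(n,[592,32,61.5]))
o=np.vstack([cv2.resize(im[110:185,120:260],None,fx=5,fy=5,interpolation=cv2.INTER_CUBIC)]);cv2.imwrite("pics/c5.png",o)
```

```text
cen (array([588.2,  38.7,  57.5]), np.float64(1.0133734094540852)) edge (array([591.3,  32.8,  57.4]), np.float64(1.1799501996782626))
[[180.4 155. ]
 [198.3 133.1]
 [240.6 167.8]
 [222.8 189.6]]
idx now: onz 61.5 [608.2  26.7  61.5]
scene pred of yellow end top mid z61.5 [279.5 213.7] marker edge at 61.5 [276.  210.4]
side pred of yellow end top mid z61.5 [222.3 207.9] marker edge at 61.5 [225.9 210.1]
```

View pics/c5.png

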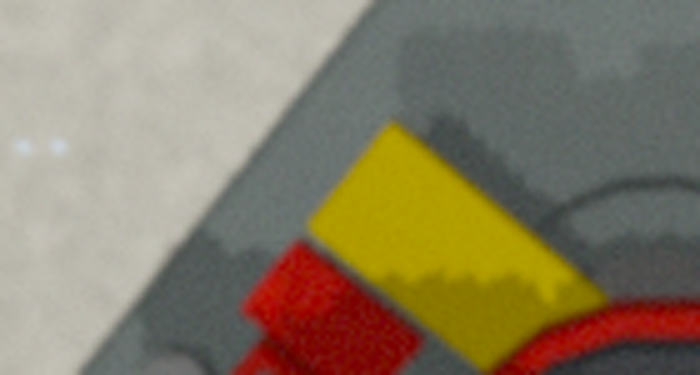

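At this height the yellow and red plates look close to level: yellow end corners near wrist (182,154) and (198,134), red near edge (180.6,158) to (204.4,179). My estimates disagree by about 3 mm. Turning part of the way (lever staying under 0.4) gives the wrist camera a new baseline, so I'll do that and look again.

```bash
python3 -m pendant '[[[0,0,0],[0,0,0.7],-1],[[0,0,0],[0,0,0.7],-1],[[0,0,0],[0,0,0.7],-1],[[0,0,0],[0,0,0.7],-1],[[0,0,0],[0,0,0.7],-1],[[0,0,0],[0,0,0.5],-1],[[0,0,0],[0,0,0],-1],[[0,0,0],[0,0,0],-1],[[0,0,0],[0,0,0],-1],[[0,0,0],[0,0,0],-1]]'
python3 - <<'E'
from h import *
np.save("w6T.npy",bot.camera_params("wrist")["camera_from_world"])
im=bot.capture("wrist");cv2.imwrite("pics/wrist6.png",im); q=bot.get_obs();print(q["moment"],q["tool_pos"])
u,v=np.round(proj("wrist",[598,28,61])).astype(int);print(u,v)
x,y=u-50,v-40
o=np.zeros((600,800,3),np.uint8)
Q=lambda i,x,y,w,h,k:cv2.resize(i[y:y+h,x:x+w],None,fx=k,fy=k,interpolation=cv2.INTER_CUBIC)
c=Q(im,x,y,100,70,5);o[:350,:500]=c[:350,:500]
w2=Q(cv2.imread("pics/w2.png"),160,125,60,70,5);o[:350,500:800]=w2
s=Q(cv2.imread("pics/scene0.png"),267,203,20,20,12);o[360:600,:240]=s
s=Q(cv2.imread("pics/scene4.png"),267,203,20,20,12);o[360:600,250:490]=s
s=Q(cv2.imread("pics/side0.png"),216,202,20,20,12);o[360:600,500:740]=s
cv2.imwrite("pics/c6.png",o);print(x,y)
E
```

```text
time: 6.23
tool_pos: [558.3, 0.2, 156.7]
tcp_rot: [3.141, 0.0, 0.12]
contact_force: [-1.2, -3.8, -3.0]
grip_width: 35.8
finger_force: 30.0
[-0.60163492  0.09953647  0.05707015] [5.58315983e+02 2.37675503e-01 1.56680964e+02]
218 136
168 96
```

View pics/c6.png

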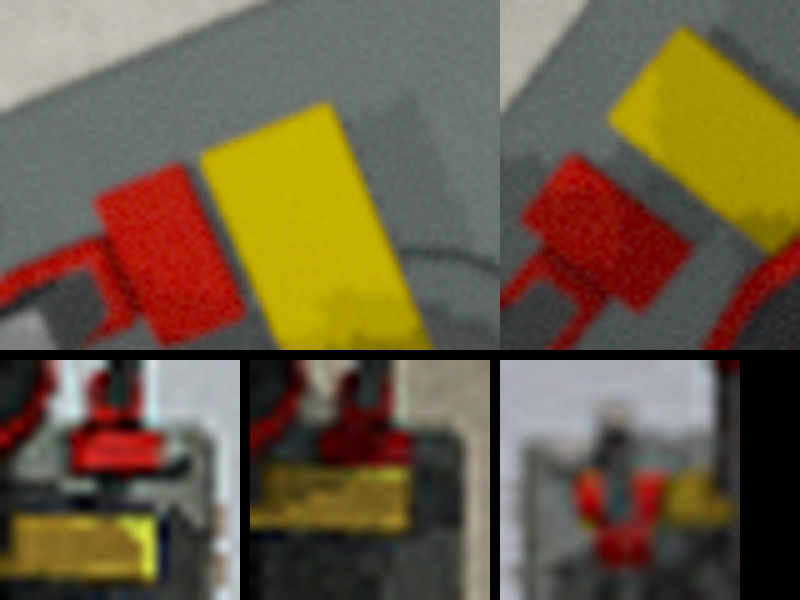

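The rotated wrist view shows the red plate and yellow plate edges clearly: red near corners (204.6,128.6) and (217.2,158), yellow end corners (208.4,127.4) and (234.4,116.4). I'll triangulate each corner against the view from before the turn.

Run:
```python
from h import *
np.set_printoptions(precision=1,suppress=True)
p=bot.camera_params("wrist"); P={k:dict(p,camera_from_world=np.load(f"w{k}T.npy")) for k in(2,4,6)}
for n,a,b,c in(("red A",(180.6,158),(204.6,128.6),(175,155.6)),("red B",(204.4,179),(217.2,158),(198.4,174)),("red back",(169,171),(187,136),(164.2,168)),("yel near",(182,155.6),(208.4,127.4),None),("yel far",(198.4,134.4),(234.4,116.4),None)):
    print(n,*two(ray("",*a,P[4]),ray("",*b,P[6])), *(two(ray("",*c,P[2]),ray("",*b,P[6])) if c else ()))
# same-plane test: edge lengths of yellow at 61.5 and scale
```

```text
red A [601.3  38.7  55.2] 0.45271325384621064 [601.7  38.4  57.7] 0.33165783460744414
red B [581.8  27.6  59.7] 1.0981686541983178 [581.9  27.7  56.9] 0.14254559192008903
red back [595.   50.7  55. ] 0.3866134924128685 [595.3  50.4  57.1] 0.48813575054654174
yel near [603.2  35.4  61.6] 0.45488462959017334
yel far [613.   18.2  64.1] 0.38644917127302647
```

Index top is about 62 mm and the marker top about 57.5, so I need to lower about 4 mm. Then I'll verify with masked corners from two turn angles.

```bash
python3 -m pendant '[[[0,0,-0.05],[0,0,0],-1],[[0,0,-0.05],[0,0,0],-1],[[0,0,-0.04],[0,0,0],-1],[[0,0,0],[0,0,0],-1],[[0,0,0],[0,0,0],-1],[[0,0,0],[0,0,0],-1],[[0,0,0],[0,0,0],-1],[[0,0,0],[0,0,0],-1],[[0,0,0],[0,0,0],-1],[[0,0,0],[0,0,0],-1]]'
python3 - <<'E'
from h import *
np.save("w7T.npy",bot.camera_params("wrist")["camera_from_world"]); cv2.imwrite("pics/w7.png",bot.capture("wrist"))
E
python3 -m pendant '[[[0,0,0],[0,0,-0.7],-1],[[0,0,0],[0,0,-0.7],-1],[[0,0,0],[0,0,-0.7],-1],[[0,0,0],[0,0,-0.7],-1],[[0,0,0],[0,0,-0.7],-1],[[0,0,0],[0,0,-0.5],-1],[[0,0,0],[0,0,0],-1],[[0,0,0],[0,0,0],-1],[[0,0,0],[0,0,0],-1],[[0,0,0],[0,0,0],-1]]'
cat > m.py <<'E'
from h import *
np.set_printoptions(precision=1,suppress=True)
np.save("w8T.npy",bot.camera_params("wrist")["camera_from_world"]); cv2.imwrite("pics/w8.png",bot.capture("wrist"))
p=bot.camera_params("wrist")
def rects(f,T):
    P=dict(p,camera_from_world=np.load(T)); im=cv2.resize(cv2.imread(f),None,fx=4,fy=4,interpolation=cv2.INTER_CUBIC); h=cv2.cvtColor(im,cv2.COLOR_BGR2HSV)
    out=[]
    for m,k,X in((cv2.inRange(h,(20,130,60),(36,255,255)),9,(600,26,59)),(cv2.inRange(h,(0,150,80),(6,255,255))|cv2.inRange(h,(172,150,80),(180,255,255)),33,(590,37,58))):
        m=cv2.morphologyEx(m,cv2.MORPH_OPEN,cv2.getStructuringElement(cv2.MORPH_ELLIPSE,(k,k)))
        u=proj("",X,P)*4; cs=[c for c in cv2.findContours(m,0,2)[0] if cv2.contourArea(c)>1500]
        c=max(cs,key=lambda c:cv2.pointPolygonTest(c,tuple(map(float,u)),True))
        b=cv2.boxPoints(cv2.minAreaRect(c)); b=(b-1.5)/4
        W=np.array([onz("",*q,60,P)for q in b]); a=np.array([np.cos(.5),np.sin(.5)]); s=W[:,:2]@a; t=W[:,:2]@[-a[1],a[0]]
        # order corners by prop frame: (outer,near-y),(outer,+y),(inner,..)
        o=np.argsort(-s); o=list(sorted(o[:2],key=lambda i:t[i]))+list(sorted(o[2:],key=lambda i:t[i]))
        out.append(b[o])
    return out,P
for A,B in(("wrist4","wrist6"),("w8","w7")):
    (a,Pa),(b,Pb)=[rects(f"pics/{n}.png",f"w{n[-1]}T.npy") for n in(A,B)]
    print(A,B,a[0].round(1).tolist(),a[1].round(1).tolist(),b[0].round(1).tolist(),b[1].round(1).tolist())
    for n,i,js in(("yel",0,(0,1)),("red",1,(0,1,2,3))):
        for j in js: print(n,j,*two(ray("",*a[i][j],Pa),ray("",*b[i][j],Pb)))
E
python3 m.py
```

```text
time: 7.12
tool_pos: [558.3, 0.2, 152.5]
tcp_rot: [3.141, 0.0, 0.121]
contact_force: [-1.5, -4.2, -5.8]
grip_width: 35.2
finger_force: 30.1
time: 8.0
tool_pos: [558.3, 0.1, 152.5]
tcp_rot: [3.141, 0.0, -0.359]
contact_force: [-0.8, -5.2, -4.5]
grip_width: 35.6
finger_force: 30.0
wrist4 wrist6 [[198.10000610351562, 132.89999389648438], [179.8000030517578, 155.5], [241.89999389648438, 168.3000030517578], [223.60000610351562, 190.89999389648438]] [[179.10000610351562, 156.8000030517578], [163.39999389648438, 176.39999389648438], [204.6999969482422, 177.3000030517578], [189.0, 196.89999389648438]] [[233.6999969482422, 115.19999694824219], [206.5, 126.5999984741211], [256.1000061035156, 168.5], [228.89999389648438, 180.0]] [[204.0, 127.5999984741211], [180.3000030517578, 137.89999389648438], [217.5, 158.39999389648438], [193.8000030517578, 168.8000030517578]]
yel 0 [613.6  19.   59. ] 0.01918838460376829
yel 1 [603.8  36.7  62.2] 0.2532364222376727
red 0 [602.5  38.9  57.1] 0.023818469627200824
red 1 [593.7  54.4  60.7] 0.04322041181026479
red 2 [581.9  27.3  57.8] 0.26959702367063915
red
[... 225 characters left out ...]
422], [162.10000610351562, 177.39999389648438], [204.10000610351562, 178.89999389648438], [188.0, 198.60000610351562]] [[233.89999389648438, 115.19999694824219], [206.60000610351562, 126.5], [256.70001220703125, 170.0], [229.3000030517578, 181.3000030517578]] [[203.3000030517578, 128.10000610351562], [178.89999389648438, 138.89999389648438], [217.1999969482422, 159.60000610351562], [192.6999969482422, 170.3000030517578]]
yel 0 [613.5  18.9  54.3] 0.050141568965215905
yel 1 [603.7  36.9  56.5] 0.024986676748410375
red 0 [602.3  39.2  55.2] 0.08430213936013117
red 1 [593.4  55.   58.4] 0.4091294213652253
red 2 [581.8  27.3  58.1] 0.15050587507902916
red 3 [572.5  43.5  59.9] 0.4173214252365538
```

Index and marker now agree within about 1 mm, averaging the estimates. I'll raise 0.6 mm and start closing.

```bash
python3 -m pendant '[[[0,0,0.02],[0,0,0],-1],[[0,0,0],[0,0,0],-1],[[0,0,0],[0,0,0.5],-1],[[0,0,0],[0,0,1],-1],[[0,0,0],[0,0,1],-1],[[0,0,0],[0,0,1],-1],[[0,0,0],[0,0,1],-1],[[0,0,0],[0,0,1],-1],[[0,0,0],[0,0,0.5],-1],[[0,0,0],[0,0,0],-1]]'
python3 - <<'E'
from h import *
print(bot.get_obs()["moment"])
E
python3 -m pendant '[[[0,0,0],[0,0,0.5],-1],[[0,0,0],[0,0,0.5],-1],[[0,0,0],[0,0,0.5],-1],[[0,0,0],[0,0,0.5],-1],[[0,0,0],[0,0,0.5],-1],[[0,0,0],[0,0,0.3],-1],[[0,0,0],[0,0,0],-1],[[0,0,0],[0,0,0],-1],[[0,0,0],[0,0,0],-1],[[0,0,0],[0,0,0],-1]]'
python3 - <<'E'
from h import *
np.set_printoptions(precision=2,suppress=True)
print(bot.get_obs()["moment"])
T=proj
for n in("scene","side"):
    im=bot.capture(n);cv2.imwrite(f"pics/{n}9.png",im)
    h=cv2.cvtColor(im,cv2.COLOR_BGR2HSV); m=cv2.inRange(h,(0,140,60),(7,255,255))|cv2.inRange(h,(170,140,60),(180,255,255))
    u,v=proj(n,[540,5,140]).astype(int); c=m[v-25:v+25,u-25:u+25]
    for C in cv2.findContours(c,0,2)[0]:
        if cv2.contourArea(C)>5: print(n,cv2.boundingRect(C+np.array([u-25,v-25])),cv2.contourArea(C))
    for l in(0,.3,.6,.8,1): 
        a=2+l; print(l,proj(n,[558.5+40*np.cos(a),-1+40*np.sin(a),180]),proj(n,[558.5+40*np.cos(a),-1+40*np.sin(a),102]))
E
```

```text
time: 8.88
tool_pos: [558.3, 0.3, 153.2]
tcp_rot: [3.142, 0.0, 0.363]
contact_force: [-1.7, -5.0, -4.5]
grip_width: 35.5
finger_force: 30.0
[-0.69648276  0.16785292 -0.02719101]
time: 9.72
tool_pos: [558.3, 0.4, 153.2]
tcp_rot: [-3.141, 0.0, 0.696]
contact_force: [-1.6, -3.2, -3.3]
grip_width: 35.8
finger_force: 30.1
[-0.53  0.27  0.02]
scene (273, 205, 8, 7) 14.5
scene (252, 203, 20, 9) 13.5
0 [264.03 175.93] [263.15 194.38]
0.3 [260.01 175.94] [259.29 194.4 ]
0.6 [256.2  176.77] [255.62 195.23]
0.8 [253.94 177.75] [253.45 196.21]
1 [252.01 179.02] [251.59 197.48]
side (231, 184, 22, 21) 129.0
0 [238.18 182.53] [239.09 203.77]
0.3 [242.12 182.16] [242.92 203.4 ]
0.6 [245.73 181.2 ] [246.42 202.4 ]
0.8 [247.78 180.26] [248.41 201.43]
1 [249.44 179.14] [250.02 200.28]
```

```bash
python3 -m pendant '[[[0,0,0],[0,0,0.4],-1],[[0,0,0],[0,0,0.4],-1],[[0,0,0],[0,0,0.3],-1],[[0,0,0],[0,0,0.3],-1],[[0,0,0],[0,0,0.2],-1],[[0,0,0],[0,0,0.2],-1],[[0,0,0],[0,0,0],-1],[[0,0,0],[0,0,0],-1],[[0,0,0],[0,0,0],-1],[[0,0,0],[0,0,0],-1]]'
python3 - <<'E'
from h import *
q=bot.get_obs();print(q["moment"],q["tau"][5])
E
python3 -m pendant '[[[0,0,0],[0,0,0.2],-1],[[0,0,0],[0,0,0.2],-1],[[0,0,0],[0,0,0.2],-1],[[0,0,0],[0,0,0],-1],[[0,0,0],[0,0,0],-1],[[0,0,0],[0,0,0],-1],[[0,0,0],[0,0,0],-1],[[0,0,0],[0,0,0],-1],[[0,0,0],[0,0,0],-1],[[0,0,0],[0,0,0],-1]]'
python3 - <<'E'
from h import *
q=bot.get_obs();print(q["moment"],q["tau"][5])
im=bot.capture("side");cv2.imwrite("pics/side10.png",im)
h=cv2.cvtColor(im,cv2.COLOR_BGR2HSV); m=cv2.inRange(h,(0,140,60),(7,255,255))|cv2.inRange(h,(170,140,60),(180,255,255))
for v in range(178,208,3): print(v,np.where(m[v,225:265])[0]+225)
E
```

```text
time: 10.65
tool_pos: [558.4, 0.9, 153.2]
tcp_rot: [-3.141, -0.001, 0.913]
contact_force: [-1.5, 3.7, -2.2]
grip_width: 35.2
finger_force: 35.2
[ 0.52581719  0.25654276 -0.6993899 ] -0.6796712055802345
time: 11.48
tool_pos: [559.1, 2.4, 153.3]
tcp_rot: [-3.141, -0.004, 0.985]
contact_force: [1.5, 9.8, -4.3]
grip_width: 35.6
finger_force: 33.0
[ 1.61596371 -0.22862691 -0.82014009] -0.7990428060293198
178 []
181 []
184 [249 250 251 252 253]
187 [248 249 250 251 252 253]
190 [246 247 248 249 250 251 252 253]
193 [246 247 248 249 250 251 252 253]
196 [231 246 247 248 249 250 251 252 253]
199 [232 233 245 246 247 248 249 250 251 252 253]
202 [235 236 237 238 239 240 241 242 243 249 250 251 252 253]
205 []
```

The moment jumped to -0.8 N m and the paddle sits at column ~250, which matches lever = 1.0, so it is on its stop. I'll ease off slightly and check the level with the wide baseline.

```bash
python3 -m pendant '[[[0,0,0],[0,0,-0.2],-1],[[0,0,0],[0,0,-0.1],-1],[[0,0,0],[0,0,0],-1],[[0,0,0],[0,0,0],-1],[[0,0,0],[0,0,0],-1],[[0,0,0],[0,0,0],-1],[[0,0,0],[0,0,0],-1],[[0,0,0],[0,0,0],-1],[[0,0,0],[0,0,0],-1],[[0,0,0],[0,0,0],-1]]'
sed -e 's/^np.save("w8T.npy"/np.save("w9T.npy"/' -e 's#pics/w8.png",bot#pics/w9.png",bot#' -e 's/^for A,B in.*/for A,B in(("w8","w7"),("w7","w9"),("w8","w9")):/' m.py > m2.py; python3 m2.py; python3 -c "
from plant import bot;q=bot.get_obs();print(q['moment'],q['dq'])"
```

```text
time: 12.37
tool_pos: [559.2, 1.9, 153.3]
tcp_rot: [3.141, -0.003, 0.95]
contact_force: [2.6, 8.9, -4.4]
grip_width: 35.4
finger_force: 31.9
w8 w7 [[198.39999389648438, 132.8000030517578], [180.0, 155.10000610351562], [243.39999389648438, 169.89999389648438], [225.0, 192.1999969482422]] [[178.1999969482422, 157.6999969482422], [162.10000610351562, 177.39999389648438], [204.10000610351562, 178.89999389648438], [188.0, 198.60000610351562]] [[233.89999389648438, 115.19999694824219], [206.60000610351562, 126.5], [256.70001220703125, 170.0], [229.3000030517578, 181.3000030517578]] [[203.3000030517578, 128.10000610351562], [178.89999389648438, 138.89999389648438], [217.1999969482422, 159.60000610351562], [192.6999969482422, 170.3000030517578]]
yel 0 [613.5  18.9  54.3] 0.050141568965215905
yel 1 [603.7  36.9  56.5] 0.024986676748410375
red 0 [602.3  39.2  55.2] 0.08430213936013117
red 1 [593.4  55.   58.4] 0.4091294213652253
red 2 [581.8  27.3  58.1] 0.15050587507902916
red 3 [572.5  43.5  59.9] 0.4173214252365538
w7 w9 [[233.89999389648438, 115.19999694824219], [206.60000610351562, 126.5]
[... 1035 characters left out ...]
8.89999389648438], [188.0, 198.60000610351562]] [[300.79998779296875, 132.5], [274.3999938964844, 119.5], [274.5, 185.8000030517578], [248.10000610351562, 172.6999969482422]] [[270.79998779296875, 118.19999694824219], [248.0, 107.5], [256.1000061035156, 149.39999389648438], [233.3000030517578, 138.6999969482422]]
yel 0 [613.7  18.6  56. ] 0.13661809779884357
yel 1 [603.7  36.9  56.5] 0.061030110903568385
red 0 [602.3  39.   55.8] 0.16077164830054524
red 1 [593.8  54.2  60.5] 0.1412525785135035
red 2 [581.6  27.4  57.3] 0.2838982252840708
red 3 [573.2  43.1  61.3] 0.2765607850825201
[ 1.39820611 -0.24105156 -0.32107764] [-0.00010996 -0.00027836  0.00130424 -0.00066734 -0.00021371 -0.00150655]
```

Yellow is at 56.3 mm and the red near edge at 56.5 mm, so they are level. The head is held at about 32 N and the lever is on its stop. Handing in.

```bash
python3 -c "
from plant import bot;print(bot.close_job())"
```

```text
the job is handed in; nothing more can be done
None
```

I handed the job in with the arm still holding the head at about 32 N, the index within about 1 mm of the red marker by my measurement, and the cam lever closed against its stop; the hand-in returned no verdict.

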